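Sort the sealed check-weight canisters by their heft

TASK

The two red-capped canisters on the lab bench are sealed and look alike; each may or may not still hold its steel check weight, and only lifting it tells. Lift each one, and stand it upright in the blue tray if it is heavy (loaded) or in the white tray if it is light (empty), setting it down rather than dropping it and never tipping it over. Canisters with other cap colours are not part of the job.

Things in the scene. Friction and masses are not known exactly. Their poses are not given: they have to be found in the camera images.
- canister_a: Sealed RED-capped canister, upright round, 56 mm across, 84 mm tall: white body, grey band, ribbed cap 56 to 84 mm above the underside (grip there, about 40 N). Origin: centre of its underside; z up. Loaded (loose steel weight inside) it weighs 5.7 to 7.7 N, empty 1.8 N; it looks the same. Either, both or neither may be loaded. Starts standing on the bench between the trays.
- canister_b: Sealed RED-capped canister, upright round, 56 mm across, 84 mm tall: white body, grey band, ribbed cap 56 to 84 mm above the underside (grip there, about 40 N). Origin: centre of its underside; z up. Loaded (loose steel weight inside) it weighs 5.7 to 7.7 N, empty 1.8 N; it looks the same. Either, both or neither may be loaded. Starts standing on the bench between the trays.
- tray_blue: Open blue tray for loaded canisters, fixed to the bench left or right: 230 x 130 mm, 25 mm tall, walls and floor 5 mm thick (inner floor 5 mm above the bench). Origin: centre of its underside; x along its 230 mm length, y along its width, z up. Holds both canisters, e.g. 55 mm either side of the centre along x.
- tray_white: Open white tray for empty canisters, fixed to the bench left or right: 230 x 130 mm, 25 mm tall, walls and floor 5 mm thick (inner floor 5 mm above the bench). Origin: centre of its underside; x along its 230 mm length, y along its width, z up. Holds both canisters, e.g. 55 mm either side of the centre along x.
Things that resemble listed ones, but are neither listed nor needed, are in the scene too. Leave any yellow look-alike of the canister_a alone.

How it is judged:
At the end, for the whole second after the job is handed in: Each red-capped canister stands at rest and upright (within 7 degrees) on the floor of a tray, anywhere inside its walls: a loaded one (over 3.5 N of weight on the tray) in the blue tray, an empty one in the white tray (((x of canister_a in the frame of tray_blue between -0.09 and 0.09 m and y of canister_a in the frame of tray_blue between -0.045 and 0.045 m and z of canister_a in the frame of tray_blue below 0.015 m and contact force between canister_a and tray_blue above 3.5 N) or (x of canister_a in the frame of tray_white between -0.09 and 0.09 m and y of canister_a in the frame of tray_white between -0.045 and 0.045 m and z of canister_a in the frame of tray_white below 0.015 m and contact force between canister_a and tray_white between 0.3 and 3.5 N)) and angle between each of canister_a, canister_b's own z axis and vertical below 0.12 rad and linear speed of each of canister_a, canister_b below 0.03 m/s and ((x of canister_b in the frame of tray_blue between -0.09 and 0.09 m and y of canister_b in the frame of tray_blue between -0.045 and 0.045 m and z of canister_b in the frame of tray_blue below 0.015 m and contact force between canister_b and tray_blue above 3.5 N) or (x of canister_b in the frame of tray_white between -0.09 and 0.09 m and y of canister_b in the frame of tray_white between -0.045 and 0.045 m and z of canister_b in the frame of tray_white below 0.015 m and contact force between canister_b and tray_white between 0.3 and 3.5 N))); the robot touches nothing.
It fails at once if a red-capped canister is tipped over (leans more than 35 degrees) (angle between canister_a's own z axis and vertical above 0.61 rad).
It fails at once if a red-capped canister is dropped or thrown: let go with its underside more than 40 mm above the bench (height (world z) of canister_a above 0.04 m and contact force between the fingers and canister_a below 0.05 N).
It fails at once if a red-capped canister is tipped over (leans more than 35 degrees) (angle between canister_b's own z axis and vertical above 0.61 rad).
It fails at once if a red-capped canister is dropped or thrown: let go with its underside more than 40 mm above the bench (height (world z) of canister_b above 0.04 m and contact force between the fingers and canister_b below 0.05 N).
It also fails if it takes over 59 s, if anything falls off the work surface, if the arm or the gripper's body presses on something with over 40 N, if the wrist force passes 120 N, or if a joint passes its speed limit or range.

ROBOT

A 6-joint arm with a two-finger parallel gripper is mounted at the origin on the work surface. World frame = base frame: x ahead of the robot, y to its left, z up, the work surface at z = 0. Lengths are in m, angles in rad, forces in N, time in s.
With the tool pointing down it reaches from about 0.325 to 0.875 m from the base axis. Payload 4.4 kg.
Tool frame: the origin (TCP) lies midway between the tips of the shut fingers; the grasp point (between the pads) lies 19 mm behind it; z points along the fingers, y is the direction in which the jaws open and shut (so a half turn about z gives the same grasp; the last joint's range is limited). The gripper opens to 85 mm and grips with 20 to 120 N. Pads are 22 mm wide; open, the fingers measure 114 mm over their backs; the gripper's body (76 mm by 85 mm) begins 54 mm behind the grasp point. The pads swing forward as they close: fully open they stand 13 mm farther back than shut.
Start: joints at [1.026, 0.207, 1.542, -0, 1.393, -0.15], TCP at [0.221, 0.531, 0.231] pointing down, gripper open.
Joint ranges: [-2.73, 2.73], [-0.86, 2.22], [0.23, 2.46], [-1.11, 4.25], [0.08, 2.63], [-2.82, 2.82]. Speed limits (rad/s): [2.79, 2.79, 3.14, 3.14, 3.14, 3.14].

INTERFACE

Orientations are given as [roll, pitch, yaw] about the fixed x, y, z axes, in that order (R = Rz(yaw) Ry(pitch) Rx(roll)).
In Python, from workcell import observe, grab_frame, sign_off gives the robot as it stands.
- The arm moves only by the shell command python3 -m pendant 'ROWS' [FORCE]. ROWS is JSON, a list of rows, each a list of 3 entries, a list of its own where there are three numbers: the shift along the world's x, y, z in units of 50 mm (1.0 is 50 mm), then the turn, a rotation vector about the world's x, y, z in units of 5 degrees (1.0 is 5 degrees), then the closure in counts, from 0 (fully open) to 255 (shut). In form: [[[x, y, z], [wx, wy, wz], hand], ...]. A call has 1 to 10 rows; each row is the pose to reach, as a shift and turn from the pose commanded when the call began; what a row does not reach only later rows make up. A row lasts 1/8 s, in which the tool goes at most 62.5 mm and 10.7 degrees, less where a joint would pass 70% of its speed; a pose out of reach is approached as far as the arm can. A call with a gripper value outside its range is refused whole. The fingers move at their own pace and stop on an object; FORCE is the grip in N (left out, the last holds). Time passes only in rows, so rows that repeat a pose let the fingers close. It gives the time, the measured TCP pose, the force and the opening at its end, in the units of the state.
- observe(): the state, without advancing time (a new reading comes with each control period).
- grab_frame(name): name is "scene" or "top" or "wrist"; returns a dict with "img" (480x640x3 uint8, blue, green, red), "range_z" (480x640 float32, m along the optical axis (not along the pixel's ray), 0 where there is no reading), "vfov" (degrees; the focal length in pixels is half the picture's height over the tangent of half this angle, whatever the lens; pixels are square), "cx", "cy" (the principal point, pixels), "camera_from_world" (4x4, takes a point from world to camera coordinates); the wrist camera has in their place "T_tool_cam" (4x4, takes a point from camera to tool coordinates, whose origin is the TCP and whose axes are the flange's). Camera axes: x right, y down, z forward; pixel columns grow to the right and rows downward; lengths in m; the calibration is good to about 2 mm. A picture is of the moment at which its call begins: read the wrist's pose just before it.
- sign_off(): hands the job in, once; it reports no verdict.
The state is a dict: "clock": time; "qpos": joint angles; "dq": joint speeds; "effort": joint torques, N m; "eef_pos": TCP position; "orientation": TCP orientation; "force": force on the tool from outside, world axes, zero at the start; "wrist_torque": the same for the moment, N m; "grip_width": finger opening in m.
Only numpy, scipy, OpenCV 4.12 (cv2) and the standard library are available. Lean on these libraries where they do the work, as an engineer would, in place of code of your own. Each camera call takes 0.05 s, during which the arm holds its last target. There are 200 camera calls.

## Working session

There is one attempt and no reset: what is moved stays moved. The work goes in short steps, Python scripts to look and compute and a shell command to move; the robot and the scene stay as the last step left them, time stands still between calls to the robot, and variables do not carry over. Pictures are saved under pics/ and viewed, about 8 in all and at most 12, crops included, and the job is handed in when it is done.

```bash
mkdir -p pics; cat > h.py <<'E'
import numpy as np, cv2
from workcell import observe, grab_frame, sign_off
from scipy.spatial.transform import Rotation as R
def snap(name,fn):
    s=observe(); f=grab_frame(name); cv2.imwrite('pics/'+fn,f['img'])
    if name=='wrist':
        T=np.eye(4);T[:3,:3]=R.from_euler('xyz',s['orientation']).as_matrix();T[:3,3]=s['eef_pos'];W=T@f['T_tool_cam']
    else: W=np.linalg.inv(f['camera_from_world'])
    h,w=f['range_z'].shape; F=h/2/np.tan(np.radians(f['vfov'])/2)
    u,v=np.meshgrid(np.arange(w),np.arange(h)); z=f['range_z']
    P=np.stack([(u-f['cx'])/F*z,(v-f['cy'])/F*z,z],-1)@W[:3,:3].T+W[:3,3]
    P[z==0]=np.nan
    return f,P,W,F
def blobs(img,P,lo,hi,minA=60):
    hsv=cv2.cvtColor(img,cv2.COLOR_BGR2HSV); m=cv2.inRange(hsv,lo,hi)
    n,l,st,c=cv2.connectedComponentsWithStats(m)
    for i in range(1,n):
        if st[i,4]>minA:
            p=P[l==i];p=p[~np.isnan(p[:,0])]
            if len(p):
                zt=np.percentile(p[:,2],95); t=p[p[:,2]>zt-.006]
                print('px',c[i].round(),'A',st[i,4],'ztop',zt.round(3),'mid-top',((t.min(0)+t.max(0))/2).round(3),'ext',np.ptp(t,0).round(3))
E
python3 - <<'E'
from h import *
print(observe())
for n in('top','scene'):
    f,P,W,F=snap(n,n+'.png'); print(n,'cam at',W[:3,3].round(3))
    for nm,lo,hi in(('red',(0,120,60),(9,255,255)),('red2',(170,120,60),(180,255,255)),('orange/yel',(10,120,60),(38,255,255)),('blue',(95,90,40),(130,255,255))):
        print(nm); blobs(f['img'],P,lo,hi)
E
```

```text
{'clock': 0.0, 'qpos': array([ 1.02648768e+00,  2.07418490e-01,  1.54303029e+00, -3.94875957e-06,
        1.39349154e+00, -1.50486172e-01]), 'dq': array([-0.0007582 ,  0.0001042 , -0.00139558, -0.00224899,  0.00043945,
        0.00159319]), 'effort': array([-8.63584755e-04, -3.83035862e+01, -2.91593564e+01, -1.65205633e-04,
        1.05984180e-02, -7.44540813e-06]), 'eef_pos': array([0.22023009, 0.53029785, 0.23009043]), 'orientation': array([-3.13927094e+00, -3.48117297e-04,  2.74777047e+00]), 'force': array([-0.65197761, -0.52494544, -0.55688022]), 'wrist_torque': array([-0.01158448,  0.0181096 , -0.00771685]), 'grip_width': 0.08577918387762819}
top cam at [0.516 0.008 0.874]
red
px [385. 248.] A 1083 ztop 0.086 mid-top [ 0.565 -0.097  0.084] ext [0.055 0.056 0.008]
px [281. 277.] A 1100 ztop 0.086 mid-top [0.523 0.066 0.085] ext [0.056 0.054 0.008]
red2
orange/yel
px [321. 255.] A 250538 ztop 0.004 mid-top [ 0.586 -0.01   0.075] ext [0.825 1.147 0.154]
blue
px [320.  31.] A 223 ztop 0.065 mid-top [ 0.929 -0.001  0.063] ext [0.026 0.023 0.007]
px [284.  43.] A 206 ztop 0.065 mid-to
[... 532 characters left out ...]
2]
px [174.   2.] A 121 ztop 0.127 mid-top [-0.646  0.428  0.125] ext [0.022 0.045 0.008]
px [294. 255.] A 189284 ztop 0.011 mid-top [0.076 0.416 0.139] ext [1.558 1.8   0.267]
px [636.  59.] A 86 ztop -0.098 mid-top [ 0.544  1.856 -0.093] ext [0.011 0.028 0.022]
blue
px [502.  47.] A 1189 ztop 0.164 mid-top [0.414 0.883 0.162] ext [0.157 0.018 0.009]
px [183. 322.] A 10181 ztop 0.025 mid-top [ 0.546 -0.262  0.023] ext [0.235 0.14  0.009]
px [493. 325.] A 288 ztop 0.064 mid-top [0.911 0.058 0.061] ext [0.025 0.026 0.007]
px [483. 357.] A 321 ztop 0.064 mid-top [ 0.932 -0.001  0.062] ext [0.024 0.026 0.007]
px [446. 374.] A 342 ztop 0.064 mid-top [ 0.912 -0.062  0.062] ext [0.024 0.026 0.007]
```

View pics/top.png

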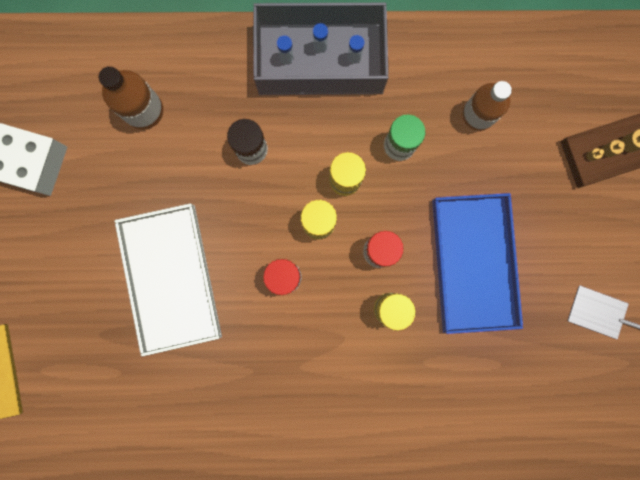

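View pics/scene.png

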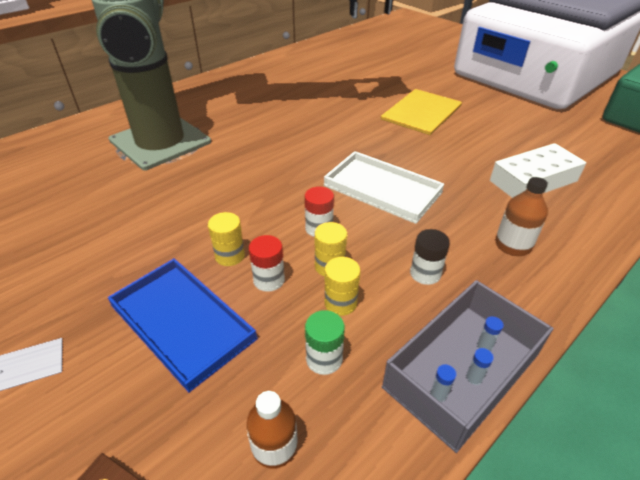

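The top view shows red caps at (281,277) and (385,248). The possible mix-ups are yellow caps at (319,218), (347,172) and (397,313), a green cap at (407,133), a black cap at (247,138), and bottles at (485,105) and (130,95). I choose the two red caps on white bodies, which the scene view shows at (319,210) and (267,262). The white tray is on the left and the blue tray on the right.

```bash
python3 - <<'E'
from h import *
f,P,W,F=snap('top','top2.png')
hsv=cv2.cvtColor(f['img'],cv2.COLOR_BGR2HSV)
print('yellow');blobs(f['img'],P,(22,150,150),(38,255,255),200)
print('green');blobs(f['img'],P,(40,120,60),(80,255,255),300)
for nm,lo,hi in(('blue',(95,90,40),(130,255,255)),('white',(0,0,150),(180,60,255))):
    m=cv2.inRange(hsv,lo,hi); n,l,st,c=cv2.connectedComponentsWithStats(m)
    i=1+np.argmax(st[1:,4]); p=P[l==i]; p=p[(~np.isnan(p[:,0]))]
    r=cv2.minAreaRect(p[:,:2].astype(np.float32)); ctr=np.array(r[0])
    fl=p[np.linalg.norm(p[:,:2]-ctr,axis=1)<.04]
    print(nm,r,'floor z',np.median(fl[:,2]),'rim',np.percentile(p[:,2],98), cv2.boxPoints(r).round(3).tolist())
g,P2,W2,F2=snap('scene','s2.png')
cv2.imwrite('pics/crop.png',cv2.resize(g['img'][170:330,190:390],None,fx=4,fy=3.75,interpolation=cv2.INTER_CUBIC))
m=cv2.inRange(cv2.cvtColor(g['img'],cv2.COLOR_BGR2HSV),(95,90,40),(130,255,255));n,l,st,c=cv2.connectedComponentsWithStats(m);p=P2[l==1+np.argmax(st[1:,4])];print('blue scene',cv2.minAreaRect(p[~np.isnan(p[:,0]),:2].astype(np.float32)))
E
```

```text
yellow
px [344. 167.] A 615 ztop 0.086 mid-top [ 0.691 -0.04   0.084] ext [0.054 0.055 0.008]
px [314. 216.] A 595 ztop 0.086 mid-top [0.615 0.007 0.084] ext [0.055 0.055 0.008]
px [  6. 377.] A 839 ztop 0.015 mid-top [0.379 0.522 0.013] ext [0.145 0.033 0.008]
green
px [407. 130.] A 703 ztop 0.087 mid-top [ 0.752 -0.137  0.085] ext [0.05  0.05  0.007]
blue ((0.5421589612960815, -0.26078173518180847), (0.22887678444385529, 0.13107147812843323), 2.387671709060669) floor z 0.00513998024274831 rim 0.026093212515999737 [[0.42500001192092896, -0.20000000298023224], [0.4309999942779541, -0.3310000002384186], [0.6589999794960022, -0.32100000977516174], [0.6539999842643738, -0.19099999964237213]]
white ((0.5252853631973267, 0.2658534646034241), (0.23827116191387177, 0.14119039475917816), 11.790032386779785) floor z 0.0053327154897835904 rim 0.02653721889771532 [[0.39399999380111694, 0.3109999895095825], [0.4230000078678131, 0.1720000058412552], [0.656000018119812, 0.22100000083446503], [0.6269999742507935, 0.35899999737739563]]
blue scene ((0.544788658618927, -0.2571275234222412), (0.23093554377555847, 0.14088872075080872), 2.597599983215332)
```

View pics/crop.png

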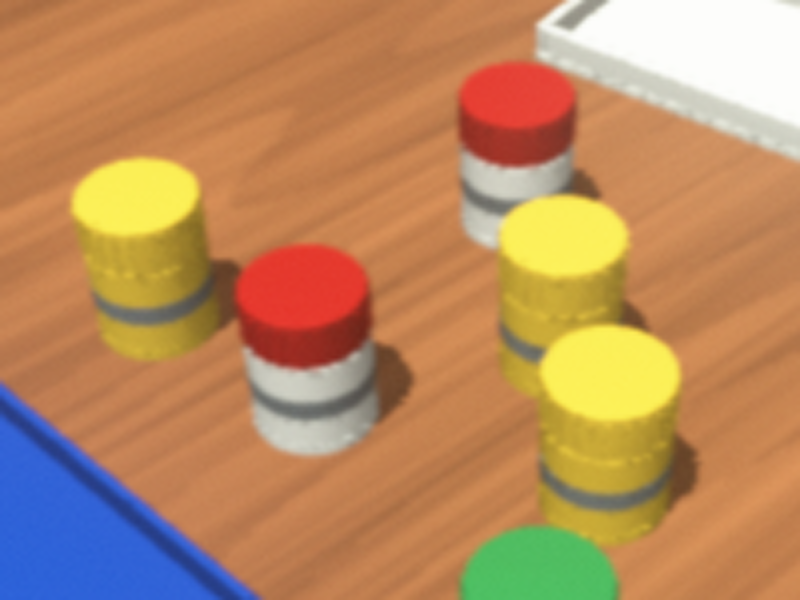

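The crop confirms it. The red caps at (517,100) and (303,290) sit on white bodies, and the neighbours are fully yellow. The present yaw already points the jaws clear of the neighbours, so I move above the left red canister.

```bash
python3 -m pendant '[[[0.6,-0.9,0],[0,0,0],0],[[1.3,-2,0],[0,0,0],0],[[2,-3.1,0],[0,0,0],0],[[2.8,-4.2,0],[0,0,0],0],[[3.5,-5.3,0],[0,0,0],0],[[4.2,-6.4,0],[0,0,0],0],[[4.9,-7.5,0],[0,0,0],0],[[5.6,-8.6,0],[0,0,0],0],[[6.08,-9.32,-0.4],[0,0,0],0],[[6.08,-9.32,-0.4],[0,0,0],0]]' 40
python3 - <<'E'
from h import *
f,P,W,F=snap('wrist','w1.png'); print(observe()['eef_pos'],observe()['force'])
blobs(f['img'],P,(0,120,60),(9,255,255))
E
```

```text
clock: 1.45
eef_pos: [0.5252, 0.0616, 0.2096]
orientation: [-3.14, -0.002, 2.742]
force: [-1.3, 0.4, 0.0]
grip_width: 0.0853
[0.5247592  0.06286495 0.2098907 ] [-0.49702647 -0.08342328  0.62114599]
px [323. 216.] A 4091 ztop 0.085 mid-top [0.525 0.066 0.082] ext [0.056 0.057 0.008]
px [161. 313.] A 1454 ztop 0.084 mid-top [ 0.535 -0.056  0.164] ext [0.074 0.138 0.172]
```

View pics/w1.png

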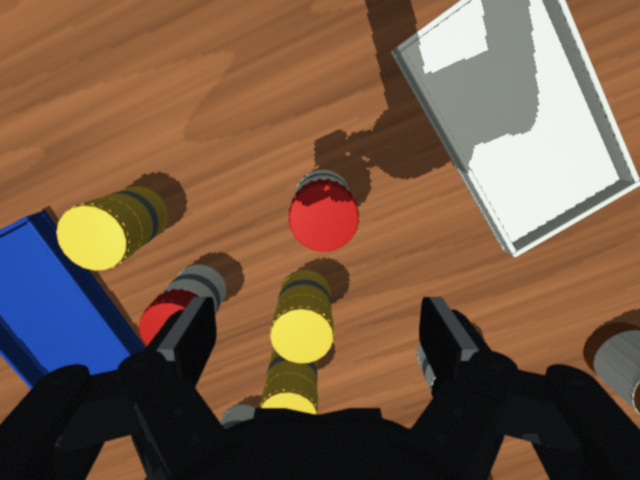

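The wrist view shows the target red cap at (323,216), centred between the fingers at world (0.525, 0.066), within 3 mm of the top view. Next I descend and grip.

```bash
python3 -m pendant '[[[0,0.05,-0.8],[0,0,0],0],[[0,0.05,-1.6],[0,0,0],0],[[0,0.05,-2.4],[0,0,0],0],[[0,0.05,-3],[0,0,0],0],[[0,0.05,-3.24],[0,0,0],0],[[0,0.05,-3.24],[0,0,0],0],[[0,0.05,-3.24],[0,0,0],130],[[0,0.05,-3.24],[0,0,0],255],[[0,0.05,-3.24],[0,0,0],255],[[0,0.05,-3.24],[0,0,0],255]]' 40
python3 -m pendant '[[[0,0,0],[0,0,0],255],[[0,0,0],[0,0,0],255],[[0,0,0.3],[0,0,0],255],[[0,0,0.6],[0,0,0],255],[[0,0,0.9],[0,0,0],255],[[0,0,1],[0,0,0],255],[[0,0,1],[0,0,0],255],[[0,0,1],[0,0,0],255],[[0,0,1],[0,0,0],255]]' 40; python3 -c "
from h import *
for i in range(5):
    print(observe()['force']);grab_frame('wrist')
snap('scene','s3.png')"
```

```text
clock: 2.75
eef_pos: [0.5261, 0.0674, 0.0511]
orientation: [3.14, 0.003, 2.748]
force: [-2.0, -0.5, 6.4]
grip_width: 0.0551
clock: 3.88
eef_pos: [0.524, 0.0675, 0.0986]
orientation: [-3.141, -0.001, 2.748]
force: [-0.6, -0.3, -2.0]
grip_width: 0.055
[-0.58580876 -0.25901899 -1.98113218]
[-0.08613753  0.28849219 -2.27485309]
[-0.13968775  0.734821   -1.60691124]
[-0.21480662 -0.01521845 -1.63202841]
[-0.22462508 -0.06468209 -1.65324099]
```

View pics/s3.png

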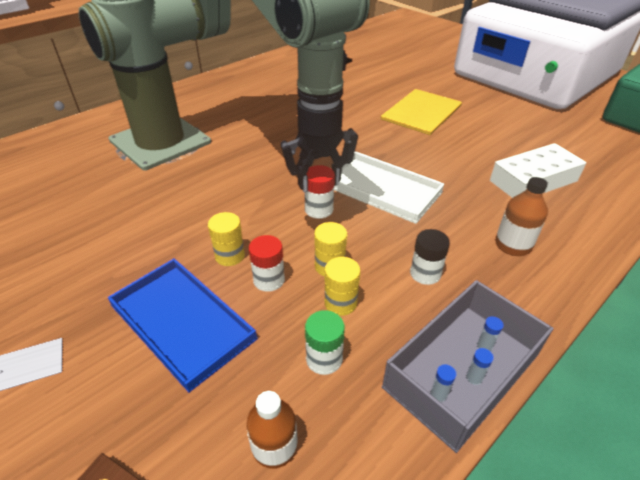

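The canister is clear of the bench and gripped at (320,185). The wrist reads about −1.8 N, so it is empty and goes to the white tray.

```bash
python3 -m pendant '[[[0,0.1,0.3],[0,0,0],255],[[-0.1,0.6,0.4],[0,0,0],255],[[-0.3,1.3,0.4],[0,0,0],255],[[-0.5,2.1,0.4],[0,0,0],255],[[-0.7,2.9,0.4],[0,0,0],255],[[-0.85,3.5,0.4],[0,0,0],255],[[-0.9,3.77,0.3],[0,0,0],255],[[-0.9,3.77,-0.1],[0,0,0],255],[[-0.9,3.77,-0.4],[0,0,0],255],[[-0.9,3.77,-0.6],[0,0,0],255]]' 40
python3 -m pendant '[[[0,0,0],[0,0,0],255],[[0,0,-0.1],[0,0,0],255],[[0,0,-0.2],[0,0,0],255],[[0,0,-0.26],[0,0,0],255],[[0,0,-0.26],[0,0,0],255],[[0,0,-0.26],[0,0,0],255]]' 40
```

```text
clock: 5.42
eef_pos: [0.4793, 0.2553, 0.0682]
orientation: [-3.14, -0.001, 2.747]
force: [0.3, -1.1, -1.5]
grip_width: 0.0548
clock: 6.18
eef_pos: [0.4797, 0.256, 0.0563]
orientation: [3.141, 0.0, 2.748]
force: [0.4, -0.2, -1.6]
grip_width: 0.0547
```

```bash
python3 -m pendant '[[[0,0,-0.03],[0,0,0],255],[[0,0,-0.05],[0,0,0],255],[[0,0,-0.05],[0,0,0],255]]' 40
```

```text
clock: 6.55
eef_pos: [0.4799, 0.256, 0.0562]
orientation: [-3.141, 0.0, 2.748]
force: [-5.2, -2.3, 12.9]
grip_width: 0.0549
```

Contact is reached, so I release, lift and look.

```bash
python3 -m pendant '[[[0,0,0.04],[0,0,0],255],[[0,0,0.04],[0,0,0],0],[[0,0,0.04],[0,0,0],0],[[0,0,0.04],[0,0,0],0],[[0,0,0.04],[0,0,0],0],[[0,0,0.6],[0,0,0],0],[[0,0,1.4],[0,0,0],0],[[0,0,2.2],[0,0,0],0],[[0,0,2.8],[0,0,0],0],[[0,0,2.8],[0,0,0],0]]' 40
python3 - <<'E'
from h import *
f,P,W,F=snap('scene','s4.png'); blobs(f['img'],P,(0,120,60),(9,255,255)); print(observe()['eef_pos'],observe()['force'])
E
```

```text
clock: 7.8
eef_pos: [0.4818, 0.2568, 0.197]
orientation: [3.137, 0.005, 2.748]
force: [-0.5, -0.1, -0.4]
grip_width: 0.0853
px [368. 152.] A 543 ztop 0.09 mid-top [0.481 0.253 0.088] ext [0.056 0.056 0.008]
px [265. 251.] A 971 ztop 0.085 mid-top [ 0.568 -0.098  0.083] ext [0.056 0.056 0.008]
[0.48036155 0.25623818 0.19478704] [ 1.1536918  -0.70863805 -0.33376379]
```

View pics/s4.png

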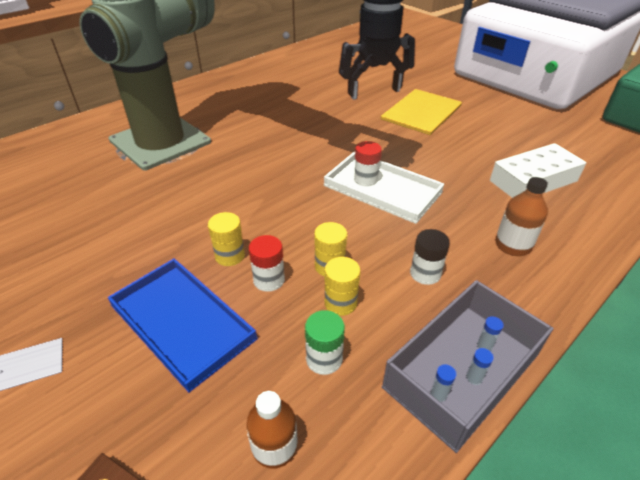

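The first canister stands upright in the white tray at (368,165). Now the second.

```bash
python3 -m pendant '[[[0.2,-0.9,0],[0,0,0],0],[[0.5,-2,0],[0,0,0],0],[[0.75,-3.1,0],[0,0,0],0],[[1,-4.2,0],[0,0,0],0],[[1.3,-5.3,0],[0,0,0],0],[[1.5,-6.3,0],[0,0,0],0],[[1.7,-6.9,0],[0,0,0],0],[[1.72,-7.08,0],[0,0,0],0],[[1.72,-7.08,0],[0,0,0],0]]' 40
python3 - <<'E'
from h import *
f,P,W,F=snap('wrist','w2.png'); print(observe()['eef_pos'],observe()['force'])
blobs(f['img'],P,(0,120,60),(9,255,255))
E
```

```text
clock: 8.98
eef_pos: [0.5646, -0.0976, 0.1922]
orientation: [3.141, -0.003, 2.747]
force: [0.2, 0.3, 0.6]
grip_width: 0.0853
[ 0.56471953 -0.0969102   0.19258289] [-0.04218736  0.32629226  0.63088162]
px [320. 226.] A 4521 ztop 0.085 mid-top [ 0.566 -0.097  0.082] ext [0.056 0.057 0.007]
```

View pics/w2.png

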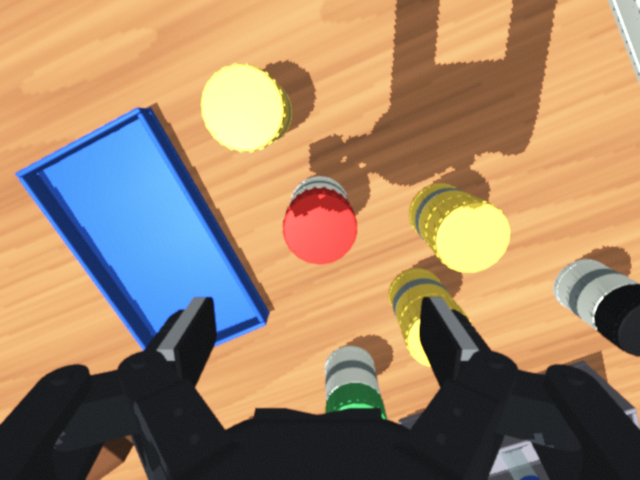

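The red cap at (320,226) is centred, with its neighbours clear of the jaw line.

```bash
python3 -m pendant '[[[0.02,0,-0.8],[0,0,0],0],[[0.02,0,-1.6],[0,0,0],0],[[0.02,0,-2.3],[0,0,0],0],[[0.02,0,-2.7],[0,0,0],0],[[0.02,0,-2.83],[0,0,0],0],[[0.02,0,-2.83],[0,0,0],0],[[0.02,0,-2.83],[0,0,0],130],[[0.02,0,-2.83],[0,0,0],255],[[0.02,0,-2.83],[0,0,0],255],[[0.02,0,-2.83],[0,0,0],255]]' 40
python3 -m pendant '[[[0,0,0],[0,0,0],255],[[0,0,0],[0,0,0],255],[[0,0,0.3],[0,0,0],255],[[0,0,0.6],[0,0,0],255],[[0,0,0.9],[0,0,0],255],[[0,0,1],[0,0,0],255],[[0,0,1],[0,0,0],255],[[0,0,1],[0,0,0],255],[[0,0,1],[0,0,0],255]]' 40; python3 -c "
from h import *
for i in range(5):
    print(observe()['force']);grab_frame('wrist')
f,P,W,F=snap('scene','s5.png'); blobs(f['img'],P,(0,120,60),(9,255,255))"
```

```text
clock: 10.28
eef_pos: [0.5679, -0.098, 0.0539]
orientation: [3.141, 0.003, 2.748]
force: [0.5, 2.2, 6.3]
grip_width: 0.0551
clock: 11.4
eef_pos: [0.566, -0.0978, 0.1015]
orientation: [-3.141, -0.002, 2.748]
force: [0.6, 0.3, -6.5]
grip_width: 0.0545
[ 0.56152624  0.34418529 -6.50831222]
[-0.06927762  0.17707604 -7.19393105]
[ 0.34575422  0.19271266 -6.29290248]
[ 0.0300091   0.12518813 -7.16835205]
[ 0.06032449 -0.27831541 -6.00375995]
px [368. 152.] A 539 ztop 0.09 mid-top [0.481 0.253 0.088] ext [0.058 0.055 0.008]
px [263. 229.] A 1002 ztop 0.133 mid-top [ 0.566 -0.1    0.149] ext [0.056 0.058 0.043]
```

It reads about −6.7 N, so it is loaded and goes to the blue tray.

```bash
python3 -m pendant '[[[0,-0.1,0.3],[0,0,0],255],[[-0.1,-0.6,0.4],[0,0,0],255],[[-0.2,-1.3,0.4],[0,0,0],255],[[-0.3,-2,0.4],[0,0,0],255],[[-0.4,-2.7,0.4],[0,0,0],255],[[-0.46,-3.1,0.4],[0,0,0],255],[[-0.46,-3.24,0.3],[0,0,0],255],[[-0.46,-3.24,-0.1],[0,0,0],255],[[-0.46,-3.24,-0.4],[0,0,0],255],[[-0.46,-3.24,-0.6],[0,0,0],255]]' 40
python3 -m pendant '[[[0,0,0],[0,0,0],255],[[0,0,-0.1],[0,0,0],255],[[0,0,-0.18],[0,0,0],255],[[0,0,-0.22],[0,0,0],255],[[0,0,-0.22],[0,0,0],255],[[0,0,-0.22],[0,0,0],255]]' 40
```

```text
clock: 12.95
eef_pos: [0.5425, -0.258, 0.0696]
orientation: [3.141, -0.004, 2.749]
force: [-0.4, 0.0, -6.6]
grip_width: 0.055
clock: 13.7
eef_pos: [0.5438, -0.2602, 0.0615]
orientation: [-3.141, 0.0, 2.748]
force: [0.8, -0.6, -6.5]
grip_width: 0.0548
```

```bash
python3 -m pendant '[[[0,0,-0.03],[0,0,0],255],[[0,0,-0.05],[0,0,0],255],[[0,0,-0.05],[0,0,0],255]]' 40
```

```text
clock: 14.08
eef_pos: [0.5438, -0.2601, 0.0591]
orientation: [-3.142, 0.0, 2.748]
force: [-0.7, -0.3, -3.5]
grip_width: 0.0548
```

Contact has begun at the expected height, with half the weight carried by the tray. I release and lift.

```bash
python3 -m pendant '[[[0,0,-0.01],[0,0,0],255],[[0,0,-0.01],[0,0,0],0],[[0,0,-0.01],[0,0,0],0],[[0,0,-0.01],[0,0,0],0],[[0,0,-0.01],[0,0,0],0],[[0,0,0.6],[0,0,0],0],[[0,0,1.4],[0,0,0],0],[[0,0,2.2],[0,0,0],0],[[0,0,2.8],[0,0,0],0],[[0,0,2.8],[0,0,0],0]]' 40
python3 - <<'E'
from h import *
f,P,W,F=snap('scene','s6.png'); blobs(f['img'],P,(0,120,60),(9,255,255)); print(observe()['force'],observe()['grip_width'])
E
```

```text
clock: 15.32
eef_pos: [0.5457, -0.2613, 0.2025]
orientation: [-3.14, 0.007, 2.748]
force: [-0.0, 0.1, 0.3]
grip_width: 0.0851
px [368. 152.] A 542 ztop 0.09 mid-top [0.48  0.254 0.088] ext [0.058 0.057 0.007]
px [171. 289.] A 765 ztop 0.09 mid-top [ 0.547 -0.261  0.088] ext [0.051 0.052 0.007]
[ 0.04956979  0.18609919 -1.11391114] 0.08534259938610296
```

View pics/s6.png

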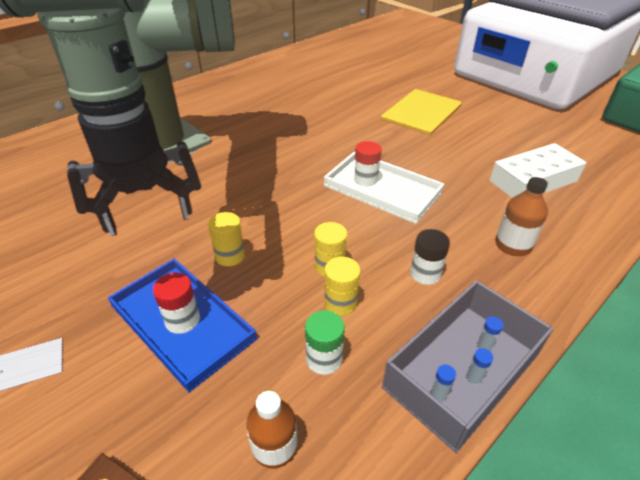

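Both canisters stand in their trays, at (368,165) and (177,303). I check the cap tilt numerically, then hand in.

```bash
python3 - <<'E'
from h import *
f,P,W,F=snap('scene','s7.png'); ok=True
for c in((.480,.255),(.545,-.261)):
    m=(np.hypot(P[...,0]-c[0],P[...,1]-c[1])<.022)&(P[...,2]>.08); p=P[m]
    n=np.linalg.svd(p-p.mean(0),full_matrices=False)[2][2]; a=np.degrees(np.arccos(abs(n[2]))); print(len(p),p[:,2].mean(),'tilt',a); ok&=a<4
if ok: print(sign_off())
E
```

```text
175 0.088816352518669 tilt 0.3710383161416783
1419 0.24380781508404945 tilt 87.37674284986426
```

The second check picked up gripper points, so I limit the height and redo it.

```bash
python3 - <<'E'
from h import *
f,P,W,F=snap('scene','s8.png'); ok=True
for c in((.480,.255),(.545,-.261)):
    m=(np.hypot(P[...,0]-c[0],P[...,1]-c[1])<.022)&(abs(P[...,2]-.09)<.012); p=P[m]
    n=np.linalg.svd(p-p.mean(0),full_matrices=False)[2][2]; a=np.degrees(np.arccos(abs(n[2]))); print(len(p),p[:,2].mean(),'tilt',a); ok&=a<4
if ok: print(sign_off())
E
```

```text
170 0.08895023822216065 tilt 0.5669331186805082
490 0.08894369685447026 tilt 0.581005193741732
the job is handed in; nothing more can be done
None
```

I lifted and sorted both red-capped canisters, and the job is handed in after about 15.5 s of robot time. No verdict was reported.

- **Left canister:** it read about 1.8 N when lifted, so it was empty. It stands in the white tray at (0.480, 0.254).
- **Right canister:** it read about 6.7 N, so it was loaded. It stands in the blue tray at (0.546, -0.261).

**Last checks:** both cap tops are at about 0.089 m, as expected on the tray floors, with tilts under 0.6°. The gripper is open and well clear, and the other canisters were not touched.

**Checks that failed or disagreed:**
- My first tilt check on the blue-tray canister gave a wrong 87° because it included gripper points. I repeated it with those excluded.
- While setting down the empty canister I pressed briefly on the tray with about 13 N, well under the limit.

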